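# Shim the rocking comparator stand

### The arm

A 6-joint arm with a two-finger parallel gripper is mounted at the origin on a cart in front of the work surface, level with it; the furniture and walls round the work are solid. World frame = base frame: x ahead of the robot, y to its left, z up, the work surface at z = 0. Lengths are in mm, angles in degrees, forces in N, time in s.
With the tool pointing down it reaches from about 275 to 850 mm from the base axis. Payload 5.2 kg.
Tool frame: the origin (TCP) lies at the very end of the fingers, on their centre line; the grasp point (between the pads) lies 19 mm behind it; z points along the fingers, y is the direction in which the jaws open and shut (so a half turn about z gives the same grasp; the last joint's range is limited). The gripper opens to 85 mm and grips with 20 to 120 N. Pads are 22 mm wide; open, the fingers measure 114 mm over their backs; the gripper's body (76 mm by 85 mm) begins 54 mm behind the grasp point. The pads swing forward as they close: fully open they stand 13 mm farther back than shut.
Start: joints at [-86.391, 14.817, 87.949, -0, 77.235, -11.62], TCP at [144.496, -530.685, 231.31] pointing down, gripper open.
Joint ranges: [-179.93, 179.93], [-52.35, 119.4], [10.71, 147.94], [-69.91, 249.91], [12.55, 155.21], [-178.61, 178.61]. Speed limits (degrees/s): [147.25, 147.25, 180, 180, 180, 180].

### API

Orientations are given as [roll, pitch, yaw] about the fixed x, y, z axes, in that order (R = Rz(yaw) Ry(pitch) Rx(roll)).
In Python, from workcell import bot, imaging, spotter gives the robot as it stands.
- The arm moves only by the shell command python3 -m jog 'ROWS' [FORCE]. ROWS is a JSON object of lists of equal length, an entry for each row: "slide": the shift along the tool's x, y, z in mm, a list of three; "turn": the turn, a rotation vector about the tool's x, y, z in rad, a list of three; "hand": the finger opening in mm, from 0 to 85.4. In form: {"slide": [[tx, ty, tz], ...], "turn": [[wx, wy, wz], ...], "hand": [hand, ...]}. A call has 1 to 10 rows; each row shifts and turns the commanded pose from where the row before left it, along the tool's axes as they then stand; what a row does not reach is not made up. A row lasts 1/12 s, in which the tool goes at most 41.7 mm and 7.16 degrees, less where a joint would pass 70% of its speed; a pose out of reach is approached as far as the arm can. A call with a gripper value outside its range is refused whole. The fingers move at their own pace and stop on an object; FORCE is the grip in N (left out, the last holds). Time passes only in rows, so rows that do not move let the fingers close. It gives the time, the measured TCP pose, the force and the opening at its end, in the units of the state.
- bot.sense(): the state, without advancing time (a new reading comes with each control period).
- imaging.get_image(name): name is "side" or "top" or "wrist"; returns a dict with "color" (400x640x3 uint8, red, green, blue), "fov_y" (degrees; the focal length in pixels is half the picture's height over the tangent of half this angle, whatever the lens; pixels are square), "cx", "cy" (the principal point, pixels), "R" (3x3) and "t" (3): a world point X has camera coordinates R X + t; the wrist camera has in their place "mount" (4x4, takes a point from camera to tool coordinates, whose origin is the TCP and whose axes are the flange's). Camera axes: x right, y down, z forward; pixel columns grow to the right and rows downward; lengths in mm; the calibration is good to about 2 mm. A picture is of the moment at which its call begins: read the wrist's pose just before it. There is no depth.
- bot.sign_off(): hands the job in, once; it reports no verdict.
Trained networks look in the newest picture that a camera, given by its name, has taken for a name from the list of things; names that differ only in an ending like _2 or _b are one class to them, and where a whole thing is asked for, a point or a joint stands for the part that bears it (a point fixed in the world has none). Each returns a list of dicts, best first, with "score" (0 to 1); they miss things now and then, are a little off and sometimes report something else, mostly with a low value. They report only what shows in the picture. A call takes as long as a camera call. They do not tell look-alikes from the thing itself.
- spotter.boxes_of(query, camera): "bbox" ([left, top, right, bottom] as shares, 0 to 1, of the picture: columns of its width, rows of its height, round what is visible of it).
- spotter.outline_of(query, camera): "mask" (400x640 bool, what is visible of it) and "bbox" ([left, top, right, bottom] as shares, 0 to 1, of the picture: columns of its width, rows of its height, round what is visible of it).
The state is a dict: "t": time; "joint_pos": joint angles; "dq": joint speeds; "joint_efforts": joint torques, N m; "position": TCP position; "ee_rot": TCP orientation; "ft_force": force on the tool from outside, world axes, zero at the start; "moment": the same for the moment, N m; "gripper_width": finger opening in mm.
Only numpy, scipy, OpenCV 4.12 (cv2) and the standard library are available. Lean on these libraries where they do the work, as an engineer would, in place of code of your own. Each camera call takes 0.05 s, during which the arm holds its last target.

### The job

The dial comparator stand on the bench rocks because its levelling foot does not reach the bench. Push the loose wooden wedge along the bench, thin end first, under the pad of that foot until it sits snugly and takes load, so the stand no longer rocks but still stands level; then take the hand away. Only push the wedge with the fingers: do not pick it up, and do not touch or shift the stand or the other things.

Things in the scene. Friction and masses are not known exactly. Their poses are not given: they have to be found in the camera images.
- comparator: Grey dial comparator stand, loose, 2.1 to 3.2 kg: base 154 x 170 mm, its underside 22 and top 46 mm above the bench; 235 mm column at its rear left, white dial over the middle facing -x. Origin on the bench plane amid its four feet (x = +-70, y = +-80 mm), z up. It starts level on three rubber feet; the fourth, the levelling foot at x = -70, y = -80, hangs clear of the bench.
- foot_pad (a point): Centre of the flat underside of the levelling foot's round steel pad (24 mm across, 9 mm thick); its height is the gap to wedge, 5 to 9 mm. The foot sits in a round lug on the base's front right corner, with a slotted dark screw head on top, up to 66 mm above the bench. An upward push of about 5 to 8 N there starts to tip the stand.
- level_foot (a joint): Rise of the levelling foot above the bench while the stand is level, in m (0.005 to 0.009). The screw is seized and does not move.
- wedge: Loose dark hardwood wedge, 0.1 kg, 120 x 46 mm, lying flat. Origin at the centre of its underside; +x points to the thin end (x = +60 mm, 2 mm thick); the thick end face (x = -60 mm) is 17 mm high; the top slopes 0.13 mm per mm. It starts 15 to 60 mm from the levelling foot's pad, thin end roughly towards it, up to 25 mm to the side and 0.25 rad askew.
- tape_roll: Bystander: roll of black tape lying flat, 62 x 59 x 19 mm, origin under its centre.
- offcut: Bystander: pine offcut, 45 x 160 (its y) x 38 mm, origin under its centre.
- screwdriver: Bystander: screwdriver with yellow handle, 26 x 190 (its y, handle to +y) x 33 mm, origin under its centre.
Things that resemble listed ones, but are neither listed nor needed, are in the scene too. There is more than one size of the wedge; the one meant has the size given above.

How it is judged (in metres and radians):
At the end, for the whole second after the job is handed in: The wedge lies flat with the middle of the foot's pad over it and carries at least 0.7 N; the stand is level within 0.012 rad (0.7 degrees) and within 20 mm of where it stood; the bystanders are within 30 mm of where they lay; all is at rest (contact force between wedge and comparator above 0.7 N and angle between comparator's own z axis and vertical below 0.012 rad and y of foot_pad in the frame of wedge between -0.023 and 0.023 m and x of foot_pad in the frame of wedge between -0.04 and 0.06 m and angle between wedge's own z axis and vertical below 0.04 rad and height (world z) of wedge below 0.004 m and distance of comparator from where it was at the start of the episode below 0.02 m and linear speed of each of wedge, comparator below 0.01 m/s and distance of each of tape_roll, offcut, screwdriver from where it was at the start of the episode below 0.03 m); the robot touches nothing.
It fails at once if the wedge is lifted off the bench or tipped up (height (world z) of wedge above 0.012 m or angle between wedge's own z axis and vertical above 0.2 rad).
It fails at once if the stand is shifted 30 mm, lifted or tipped (distance of comparator from where it was at the start of the episode above 0.03 m or height (world z) of comparator above 0.012 m or angle between comparator's own z axis and vertical above 0.08 rad).
It fails at once if the robot touches the stand with more than 2 N (contact force between any of the fingers, the arm and comparator above 2 N).
It fails at once if a bystander is moved more than 30 mm (distance of any of tape_roll, offcut, screwdriver from where it was at the start of the episode above 0.03 m).
It also fails if it takes over 54 s, if anything falls off the work surface, if the arm or the gripper's body presses on something with over 40 N, if the wrist force passes 120 N, or if a joint passes its speed limit or range.

## Working session

There is one attempt and no reset: what is moved stays moved. The work goes in short steps, Python scripts to look and compute and a shell command to move; the robot and the scene stay as the last step left them, time stands still between calls to the robot, and variables do not carry over. Pictures are saved under pics/ and viewed, and the job is handed in when it is done.

```bash
mkdir -p pics; ls; cat > h.py <<'E'
import numpy as np, cv2
from workcell import bot, imaging, spotter
def save(n,im): cv2.imwrite('pics/'+n+'.png', im[:,:,::-1])
def K(d):
    f=200/np.tan(np.radians(d['fov_y'])/2); return f
def ray(d,u,v):
    f=K(d); r=np.array([(u-d['cx'])/f,(v-d['cy'])/f,1.]); R=np.array(d['R']); t=np.array(d['t'])
    return -R.T@t, R.T@r
def onz(d,u,v,z):
    c,r=ray(d,u,v); return c+r*(z-c[2])/r[2]
def proj(d,X):
    p=np.array(d['R'])@np.array(X,float)+np.array(d['t']); f=K(d); return f*p[0]/p[2]+d['cx'], f*p[1]/p[2]+d['cy']
def Rt(rpy):
    from scipy.spatial.transform import Rotation as Ro
    return Ro.from_euler('xyz',rpy,degrees=True).as_matrix()
def wrist(rad=False):
    s=bot.sense(); d=dict(imaging.get_image('wrist')); M=np.array(d['mount'])
    T=np.eye(4); T[:3,:3]=Rt(s['ee_rot']); T[:3,3]=s['position']
    C=T@M; d['R']=C[:3,:3].T; d['t']=-C[:3,:3].T@C[:3,3]; return d
E
python3 - <<'E'
from h import *
print(bot.sense())
for n in ['side','top']:
    d=imaging.get_image(n); save(n+'0',d['color']); print(n,d['fov_y'],-np.array(d['R']).T@d['t'])
    for q in ['wedge','comparator','foot_pad','tape_roll','offcut','screwdriver']:
        print(q,[(round(b['score'],2),np.round(np.array(b['bbox'])*[640,400,640,400]).tolist()) for b in spotter.boxes_of(q,n)])
d=imaging.get_image('wrist'); save('wrist0',d['color']); print(d['mount'],d['fov_y'])
E
```

```text
pics
{'t': 0.0, 'joint_pos': array([-8.63911346e+01,  1.48589864e+01,  8.80118717e+01,  7.47683190e-05,
        7.72343561e+01, -1.16205678e+01]), 'dq': array([-0.05070428, -0.12355925,  0.04338515, -0.02010498,  0.03111712,
       -0.00034466]), 'joint_efforts': array([ 1.53044903e-04, -4.46032977e+01, -2.90572089e+01, -3.06377387e-04,
        1.18549124e-02, -3.22416918e-05]), 'position': array([ 144.45650089, -530.13937784,  230.47169452]), 'ee_rot': array([-1.79896957e+02, -2.12646349e-02,  1.52293975e+01]), 'ft_force': array([-0.35191388,  0.39473194,  0.46325191]), 'moment': array([ 0.06529928, -0.00119827, -0.01424637]), 'gripper_width': 85.78386107818211}
side 56.960765844018425 [ 833.7101934  -386.96728576  890.03860966]
wedge [(0.95, [333.0, 255.0, 359.0, 289.0]), (0.92, [243.0, 214.0, 274.0, 224.0]), (0.68, [285.0, 213.0, 330.0, 247.0])]
comparator [(0.97, [332.0, 149.0, 433.0, 244.0])]
foot_pad [(0.51, [336.0, 189.0, 343.0, 194.0])]
tape_roll [(0.65, [380.0, 102.0, 401.0, 124.0])]
offcut [(0.73, [226.0, 311.0, 289.0, 383.0])]
screwdriver [(0.65, [311.0, 105.0, 350.0, 143.0])]
top 50.31232630985457 [ 346.94336743   21.7510791  1176.72299904]
wedge [(0.73, [358.0, 235.0, 384.0, 260.0]), (0.63, [359.0, 135.0, 385.0, 163.0]), (0.58, [335.0, 183.0, 376.0, 219.0])]
comparator [(0.75, [255.0, 98.0, 335.0, 197.0])]
foot_pad [(0.39, [308.0, 183.0, 313.0, 188.0])]
tape_roll [(0.55, [177.0, 185.0, 201.0, 209.0])]
offcut [(0.78, [433.0, 166.0, 495.0, 186.0])]
screwdriver [(0.71, [198.0, 241.0, 249.0, 251.0])]
[[ 1.53148499e-04 -9.56865950e-01 -2.90529741e-01  7.38796698e+01]
 [ 9.99999881e-01  2.81424465e-04 -3.99742233e-04  2.88443321e-01]
 [ 4.64261908e-04 -2.90529645e-01  9.56865879e-01 -1.41427123e+02]
 [ 0.00000000e+00  0.00000000e+00  0.00000000e+00  1.00000000e+00]] 67.03623962626295
```

```bash
python3 - <<'E'
from h import *
for n,(a,b,c,e) in {'side':(220,90,450,390),'top':(160,80,500,270)}.items():
    d=imaging.get_image(n); im=d['color'][b:e,a:c]; k=min(800/im.shape[1],600/im.shape[0]); save(n+'1',cv2.resize(im,None,fx=k,fy=k,interpolation=cv2.INTER_CUBIC)); print(k)
E
```

```text
2.0
2.3529411764705883
```

View pics/side0.png

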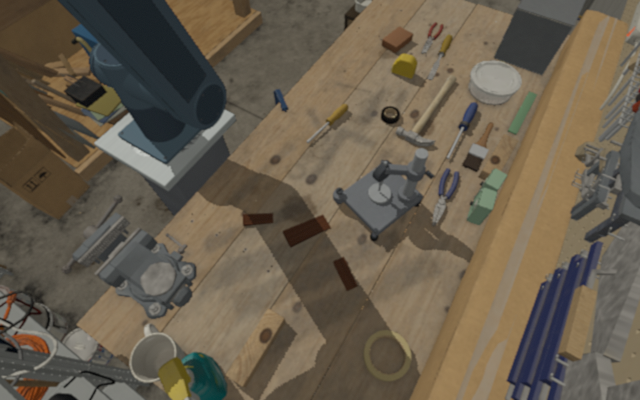

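View pics/side1.png

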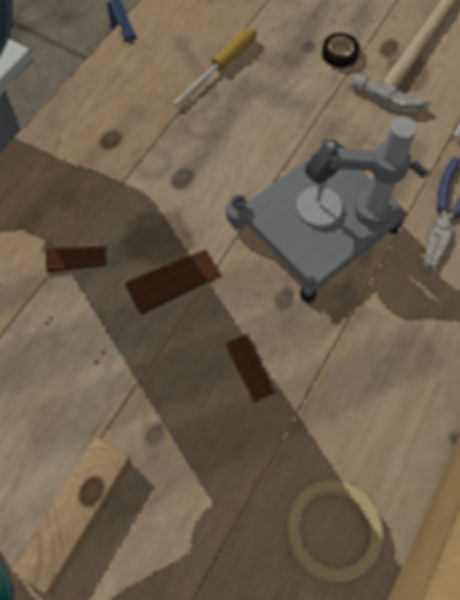

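View pics/top1.png

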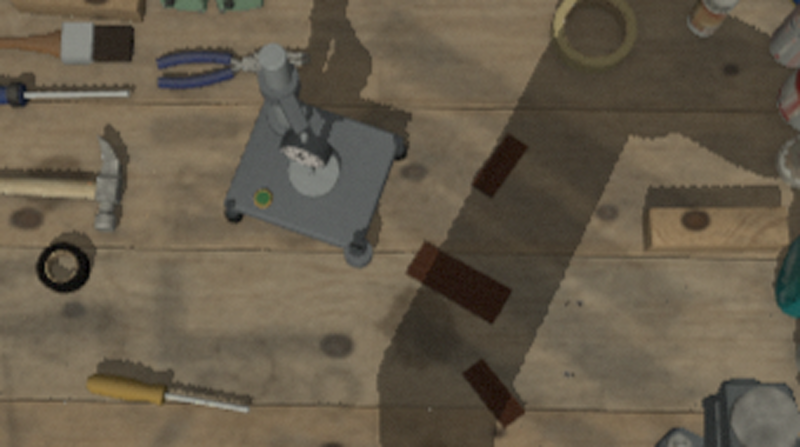

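The big dark block at top px (355,201) / side px (306,230) is the 120 x 46 candidate. The look-alikes are the smaller ones at top (371,248) and (371,149). The lug with the screw is at top (311,187).

```bash
python3 - <<'E'
from h import *
for n in ['top','side']:
    d=imaging.get_image(n)
    for r in spotter.outline_of('wedge',n):
        m=r['mask'].astype(np.uint8); c=max(cv2.findContours(m,0,1)[0],key=cv2.contourArea)
        w=np.array([onz(d,*p[0],8)[:2] for p in c],np.float32); print(n,round(r['score'],2),cv2.minAreaRect(w), m.sum())
    for q,z in [('tape_roll',10),('offcut',38),('screwdriver',15),('foot_pad',60)]:
        for r in spotter.boxes_of(q,n)[:2]:
            b=np.array(r['bbox'])*[640,400,640,400]; print(n,q,r['score'],onz(d,(b[0]+b[2])/2,(b[1]+b[3])/2,z).round())
d=imaging.get_image('top'); print(onz(d,160+358/2.353,80+250/2.353,62),onz(d,160+230/2.353,80+200/2.353,46),onz(d,160+400/2.353,80+135/2.353,46))
d=imaging.get_image('side'); print(onz(d,220+237/2,90+205/2,62))
E
```

```text
top 0.85 ((715.4699096679688, -115.35749816894531), (31.012447357177734, 81.4067611694336), 57.57870101928711) 274
top 0.73 ((569.31640625, -63.83042907714844), (122.45619201660156, 48.74647903442383), 60.70375061035156) 725
top tape_roll 0.56 [435. 271.  10.]
top tape_roll 0.15 [571. -67.  10.]
top offcut 0.8 [ 636. -367.   38.]
top screwdriver 0.63 [426. 268.  15.]
top foot_pad 0.39 [601.  55.  60.]
side 0.88 ((443.5000915527344, -106.22130584716797), (80.54071044921875, 33.781944274902344), 36.925777435302734) 336
side 0.73 ((717.724365234375, -114.57843017578125), (33.46766662597656, 82.62890625), 55.751922607421875) 426
side 0.63 ((571.0652465820312, -64.64360046386719), (121.82904815673828, 54.72100067138672), 60.340511322021484) 828
side tape_roll 0.77 [586. 410.  10.]
side offcut 0.69 [ 642. -368.   38.]
side screwdriver 0.57 [439. 307.  15.]
side screwdriver 0.56 [603.  65.  15.]
[595.44779875  52.61814522  62.        ] [656.29402754 203.89328406  46.        ] [739.00031443   6.43382747  46.        ]
[601.32217562  47.45866458  62.        ]
```

View pics/wrist0.png

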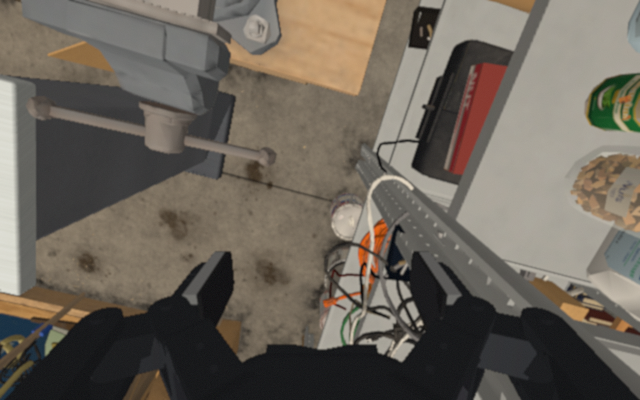

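```bash
Z='[0,0,0]'
python3 -m jog '{"slide":[[0,0,-33],[0,0,-33],[0,0,-33],[34,-20,0],[34,-20,0],[34,-20,0],[34,-20,0],[34,-20,0],[34,-20,0],[34,-20,0]],"turn":[[0,0,0],[0,0,0],[0,0,0],[0,0,0],[0,0,0],[0,0,0],[0,0,0],[0,0,0],[0,0,0],[0,0,0]],"hand":[10,10,10,10,10,10,10,10,10,10]}' 20
```

```text
t: 2.38
position: [338.3, -331.5, 330.6]
ee_rot: [180.0, -0.0, 15.2]
ft_force: [0.2, -0.5, 0.3]
gripper_width: 10.1
```

```bash

python3 -m jog '{"slide":[[34,-22,0],[34,-22,0],[34,-22,0],[34,-22,0],[34,-22,0],[34,-22,0],[34,-22,0],[34,-22,0],[0,0,25],[0,0,25]],"turn":[[0,0,0],[0,0,0],[0,0,0],[0,0,0],[0,0,0],[0,0,0],[0,0,0],[0,0,0],[0,0,-0.11],[0,0,-0.11]],"hand":[10,10,10,10,10,10,10,10,10,10]}'
python3 -m jog '{"slide":[[0,0,25],[0,0,25],[0,0,0],[0,0,0],[0,0,0],[0,0,0],[0,0,0]],"turn":[[0,0,-0.11],[0,0,-0.11],[0,0,-0.11],[0,0,-0.11],[0,0,-0.11],[0,0,-0.11],[0,0,0]],"hand":[10,10,10,10,10,10,10]}'
python3 - <<'E'
from h import *
d=wrist(); save('w1',d['color']); t=imaging.get_image('top')
d['color']=0
np.save('w1.npy',d,allow_pickle=True)
E
```

```text
t: 3.22
position: [555.9, -89.7, 280.9]
ee_rot: [179.8, -0.2, 28.4]
ft_force: [-0.5, -0.2, -0.3]
gripper_width: 10.0
t: 3.8
position: [553.6, -91.8, 230.2]
ee_rot: [-180.0, 0.0, 65.9]
ft_force: [1.2, -0.1, -0.6]
gripper_width: 10.2
```

View pics/w1.png

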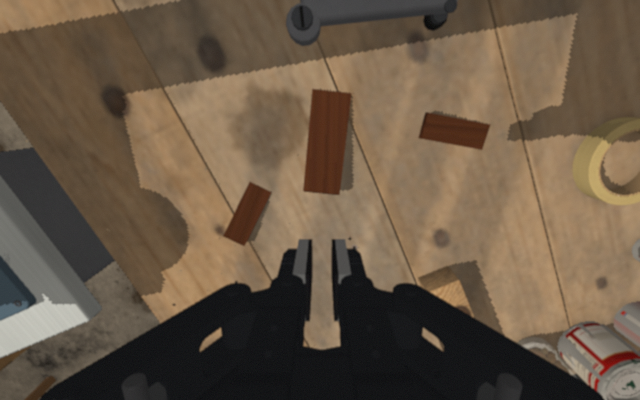

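```bash
python3 - <<'E'
from h import *
im=cv2.imread('pics/w1.png'); cv2.imwrite('pics/w1c.png',cv2.resize(im[0:200,260:460],None,fx=3,fy=3,interpolation=cv2.INTER_CUBIC))
E
```

```text
(no output)
```

View pics/w1c.png

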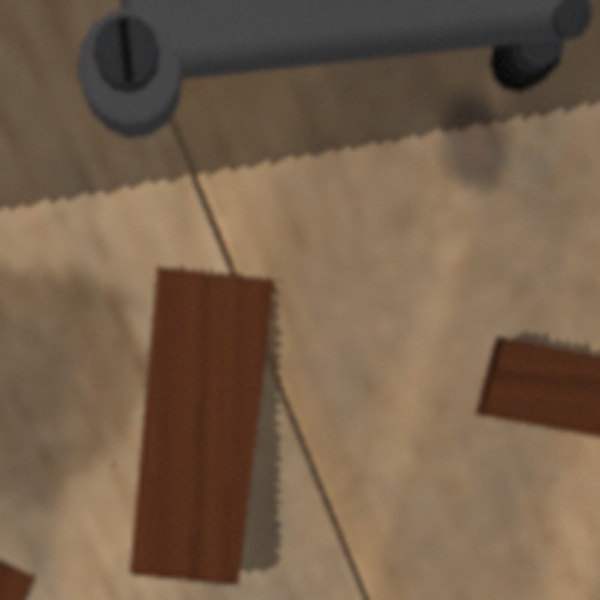

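```bash
python3 - <<'E'
from h import *
d=np.load('w1.npy',allow_pickle=True).item()
A=[onz(d,312.7,89.3,2),onz(d,350.7,93.7,2)]; B=[onz(d,303.7,191,17),onz(d,339.3,194.3,17)]
a=np.mean(A,0);b=np.mean(B,0); print(np.round(A+B,1)); v=(a-b)[:2]; print('len',np.linalg.norm(v),'w',np.linalg.norm(A[0]-A[1]),np.linalg.norm(B[0]-B[1]),'heading',np.degrees(np.arctan2(v[1],v[0])),'ctr',(a+b)/2)
for z in (55,60,66): print(onz(d,302.3,17.7,z))
t=imaging.get_image('top'); im=t['color'][150:230,280:400]; save('t2',cv2.resize(im,None,fx=6,fy=6,interpolation=cv2.INTER_CUBIC))
s=imaging.get_image('side'); im=s['color'][160:260,280:400]; save('s2',cv2.resize(im,None,fx=6,fy=6,interpolation=cv2.INTER_CUBIC))
for z in (0,60): print(proj(t,onz(d,302.3,17.7,66)),proj(s,onz(d,302.3,17.7,66)))
E
```

```text
[[ 582.5   -2.5    2. ]
 [ 620.6  -24.9    2. ]
 [ 523.9 -105.    17. ]
 [ 561.9 -126.6   17. ]]
len 117.7156594910831 w 44.19584233844957 43.63646784579652 heading 60.13353016126608 ctr [572.22098352 -64.73977983   9.5       ]
[599.85127318  55.10987454  55.        ]
[599.59521471  53.85473957  60.        ]
[599.28794455  52.3485776   66.        ]
(np.float64(312.243743650166), np.float64(184.52057605025124)) (np.float64(338.82466591180366), np.float64(189.99225573669943))
(np.float64(312.243743650166), np.float64(184.52057605025124)) (np.float64(338.82466591180366), np.float64(189.99225573669943))
```

View pics/t2.png

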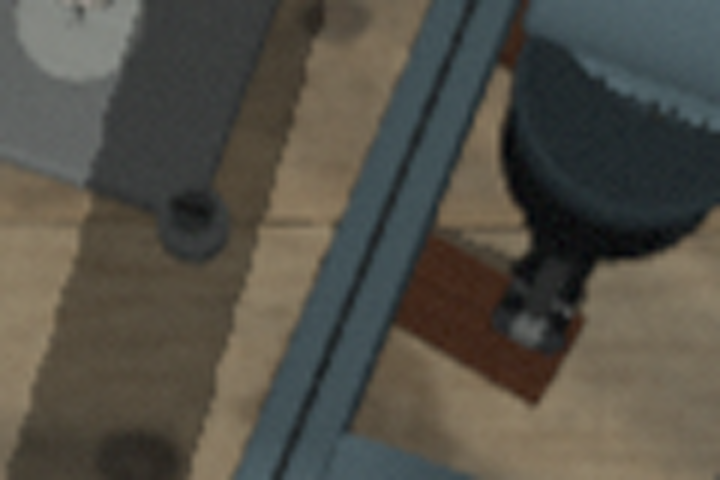

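View pics/s2.png

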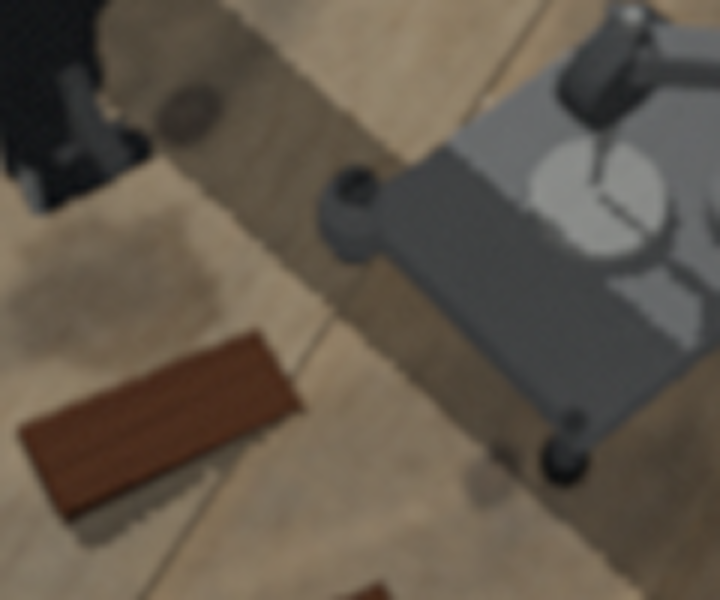

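```bash

python3 -m jog '{"slide":[[0,0,0],[-31,1.3,0],[-31,1.3,0],[0,0,35],[0,0,35],[0,0,35],[0,0,35],[0,0,35],[0,0,15],[0,0,0]],"turn":[[0,0,0.10],[0,0,0],[0,0,0],[0,0,0],[0,0,0],[0,0,0],[0,0,0],[0,0,0],[0,0,0],[0,0,0]],"hand":[14,14,14,14,14,14,14,14,14,14]}'
python3 - <<'E'
from h import *
d=wrist(); save('w2',d['color']); d['color']=0
np.save('w2.npy',d,allow_pickle=True)
E
```

```text
t: 4.83
position: [521.8, -145.4, 36.3]
ee_rot: [-179.5, 0.0, 59.8]
ft_force: [-1.4, -1.1, 0.6]
gripper_width: 14.2
```

View pics/w2.png

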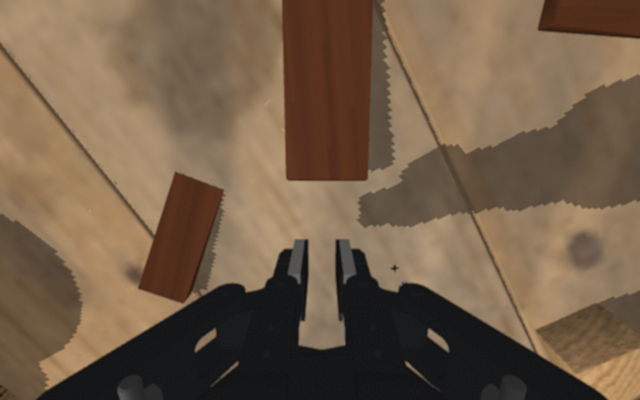

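```bash
python3 - <<'E'
from h import *
d=np.load('w2.npy',allow_pickle=True).item(); s=bot.sense(); R=Rt(s['ee_rot'])
for u,v in [(286.5,179),(367.5,180)]:
    X=onz(d,u,v,17); print(X.round(1),(R.T@(X-s['position'])).round(1))
print(s['position'],s['ee_rot'])
for k in [0,-11,11]:
  for z in (0,-19): print(k,z,proj(d,R@np.array([k,0,z])+s['position']))
E
```

```text
[ 523.3 -104.5   17. ] [ 36.  -20.9  21.7]
[ 561.3 -127.1   17. ] [35.5 23.3 21.5]
[ 523.41940591 -146.16259552   38.65434002] [-1.79750239e+02  1.29536214e-02  5.98270290e+01]
0 0 (np.float64(324.93768506333237), np.float64(257.3763209883566))
0 -19 (np.float64(325.25856301038095), np.float64(277.4446955279513))
-11 0 (np.float64(324.87417551299507), np.float64(276.3394155889648))
-11 -19 (np.float64(325.1794239917495), np.float64(298.41893648111215))
11 0 (np.float64(325.00387878962033), np.float64(237.61176767479645))
11 -19 (np.float64(325.3415035564317), np.float64(255.4629344732603))
```

```bash

python3 -m jog '{"slide":[[0,0,15],[0,0,15],[0,1,4],[0,0,0],[10,0,0],[8,0,0],[4,0,0],[3,0,0],[2,0,0],[0,0,0]],"turn":[[0,0,0],[0,0,0],[0,0,0],[0,0,0],[0,0,0],[0,0,0],[0,0,0],[0,0,0],[0,0,0],[0,0,0]],"hand":[14,14,14,14,14,14,14,14,14,14]}'
python3 -m jog '{"slide":[[3,0,0],[3,0,0],[3,0,0],[3,0,0],[3,0,0],[3,0,0],[3,0,0],[0,0,0]],"turn":[[0,0,-0.016],[0,0,-0.016],[0,0,-0.016],[0,0,-0.016],[0,0,-0.016],[0,0,-0.016],[0,0,-0.016],[0,0,0]],"hand":[14,14,14,14,14,14,14,14]}'
cat > look.py <<'E'
from h import *
import sys
n=sys.argv[1]
d=wrist(); save(n,d['color']); d['color']=0
np.save(n+'.npy',d,allow_pickle=True); s=bot.sense(); print(s['position'],s['ee_rot'],s['ft_force'])
E
python3 look.py w3
```

```text
t: 5.72
position: [539.6, -123.4, 6.7]
ee_rot: [180.0, -0.0, 60.0]
ft_force: [-0.1, 0.3, -0.5]
gripper_width: 13.9
t: 6.38
position: [549.0, -104.6, 6.2]
ee_rot: [-180.0, -0.0, 66.4]
ft_force: [-0.1, -0.7, 0.5]
gripper_width: 13.8
[ 548.77273389 -104.69697032    6.17573162] [-1.79975529e+02 -1.71475701e-02  6.63755428e+01] [-0.38146095  0.14181189  0.73341536]
```

View pics/w3.png

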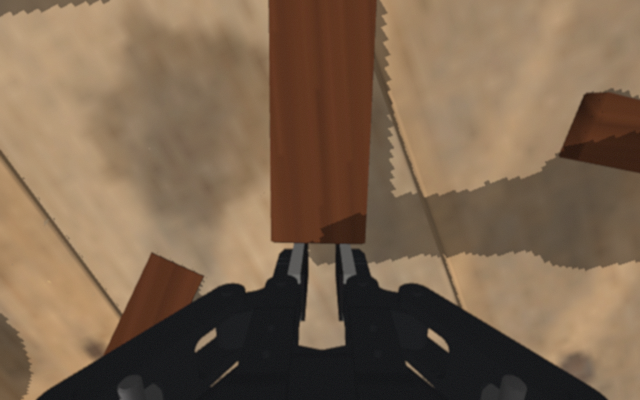

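```bash

python3 -m jog '{"slide":[[3,0,0],[3,0,0],[3,0,0],[3,0,0],[3,0,0],[3,0,0],[0,0,0]],"turn":[[0,0,-0.018],[0,0,-0.018],[0,0,-0.018],[0,0,-0.018],[0,0,-0.018],[0,0,-0.018],[0,0,0]],"hand":[14,14,14,14,14,14,14]}'
python3 look.py w4; python3 - <<'E'
from h import *
for n in ['top','side']:
    t=imaging.get_image(n); im=t['color'][150:250,270:390]; save(n+'4',cv2.resize(im,None,fx=6,fy=6,interpolation=cv2.INTER_CUBIC))
E
```

```text
t: 7.02
position: [555.4, -87.8, 6.3]
ee_rot: [-180.0, -0.0, 72.6]
ft_force: [0.1, -0.3, 0.3]
gripper_width: 14.1
[555.34832782 -88.01969418   6.3211757 ] [-1.79998405e+02 -8.14504114e-03  7.25730410e+01] [0.00250001 0.03842368 1.0466049 ]
```

View pics/w4.png

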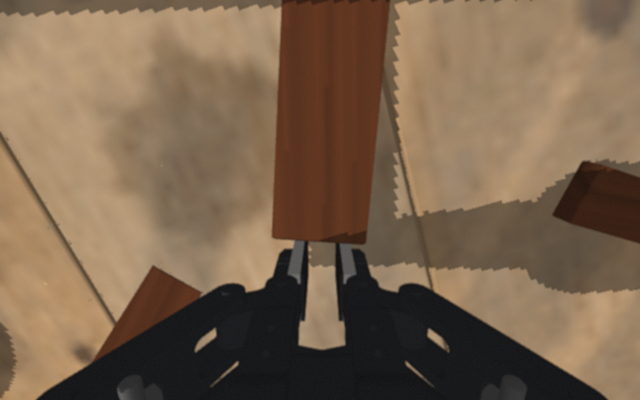

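View pics/top4.png

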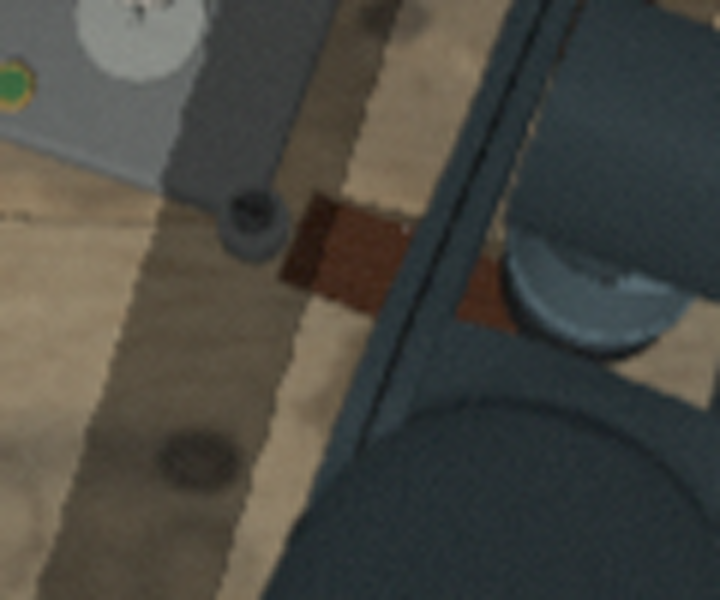

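View pics/side4.png

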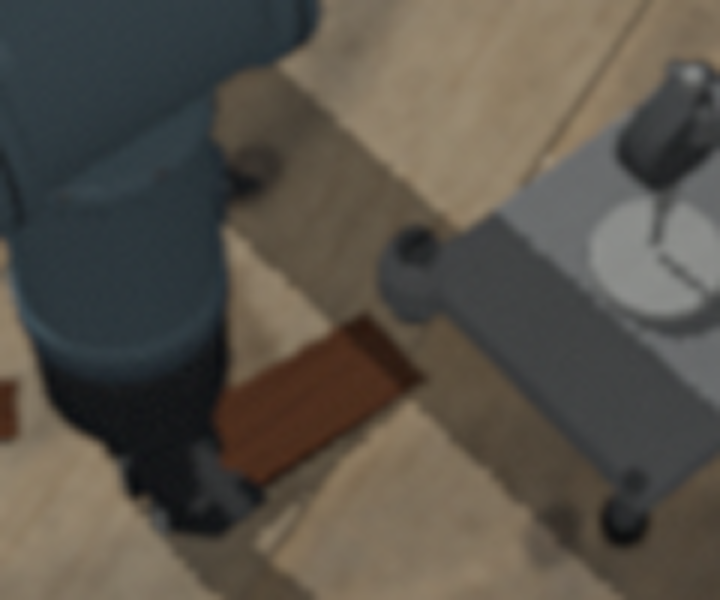

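```bash
python3 - <<'E'
from h import *
t=imaging.get_image('top');s=imaging.get_image('side'); d=np.load('w4.npy',allow_pickle=True).item()
a=[onz(t,322.5,182,2),onz(t,317,196.2,2)]; b=[onz(s,331.7,212.5,2),onz(s,340.8,223,2)]; c=[onz(d,273,238,17),onz(d,366,242.5,17)]
print(np.round(a,1),np.round(b,1),np.round(c,1))
T=(np.mean(a,0)+np.mean(b,0))/2; C=np.mean(c,0); v=(T-C)[:2]; h=np.arctan2(v[1],v[0]); print(np.linalg.norm(v),np.degrees(h))
e=np.array([np.cos(h),np.sin(h)]);nn=np.array([-e[1],e[0]])
for p in [(599.5,53),]: q=np.array(p)-C[:2]; print('fwd from thick',q@e,'left',q@nn)
# edges in w4 : left (273,238)->(281,0), right (366,242)->(390,0)
w=np.array(c[1]-c[0]); print('face hd',np.degrees(np.arctan2(w[1],w[0]))+90)
print(onz(t,270+252/6,150+207/6,64),onz(s,270+418/6,160-10+243/6,64))
E
```

```text
[[621.6  25.2   2. ]
 [580.4  40.    2. ]] [[6.009e+02 1.490e+01 2.000e+00]
 [6.381e+02 6.000e-01 2.000e+00]] [[537.9 -66.9  17. ]
 [579.1 -82.2  17. ]]
107.93235765963117 61.34768723253549
fwd from thick 131.56544430243724 left 25.16959366513553
face hd 69.60632645359485
[599.78776066  53.05777426  64.        ] [601.38377418  53.23041355  64.        ]
```

```bash
cat > geo.py <<'E'
from h import *
def geo(T,C,pad=(599.8,53)):
    v=(T-C)[:2]; h=np.arctan2(v[1],v[0]); e=np.array([np.cos(h),np.sin(h)]);nn=np.array([-e[1],e[0]]); q=np.array(pad)-C[:2]
    print('len',np.linalg.norm(v).round(1),'hd',np.degrees(h).round(1),'fwd',(q@e).round(1),'left',(q@nn).round(1))
E
python3 - <<'E'
from geo import *
t=imaging.get_image('top');s=imaging.get_image('side'); d=np.load('w4.npy',allow_pickle=True).item()
a=[onz(t,322.5,182,2),onz(t,317,196.2,2)]; b=[onz(s,331.7,202.5,2),onz(s,340.8,213,2)]; c=[onz(d,273,238,17),onz(d,366,242.5,17)]
print(np.round(b,1))
geo(np.mean(a,0),np.mean(c,0));geo(np.mean(b,0),np.mean(c,0))
E
```

```text
[[584.8  41.6   2. ]
 [622.8  26.5   2. ]]
len 115.3 hd 68.4 fwd 133.8 left 8.6
len 117.6 hd 67.3 fwd 133.6 left 11.0
```

```bash

python3 -m jog '{"slide":[[3,0,0],[3,0,0],[3,0,0],[3,0,0],[0,0,0]],"turn":[[0,0,0],[0,0,0],[0,0,0],[0,0,0],[0,0,0]],"hand":[14,14,14,14,14]}'
cat > lk3.py <<'E'
from h import *
import sys
n=sys.argv[1]
d=wrist(); save('w'+n,d['color']); d['color']=0
np.save('w'+n+'.npy',d,allow_pickle=True); s=bot.sense(); print(s['position'],s['ee_rot'],s['ft_force'])
for c in ['top','side']:
    t=imaging.get_image(c); im=t['color'][150:250,270:390]; save(c+n,cv2.resize(im,None,fx=6,fy=6,interpolation=cv2.INTER_CUBIC))
E
python3 lk3.py 5
```

```text
t: 7.78
position: [559.0, -76.3, 6.3]
ee_rot: [180.0, -0.0, 72.6]
ft_force: [-0.4, -0.3, 0.1]
gripper_width: 14.0
[558.94576133 -76.50438482   6.29397982] [-1.79995958e+02 -7.20841276e-03  7.25633980e+01] [-0.54350383  0.45262793 -0.8872064 ]
```

View pics/w5.png

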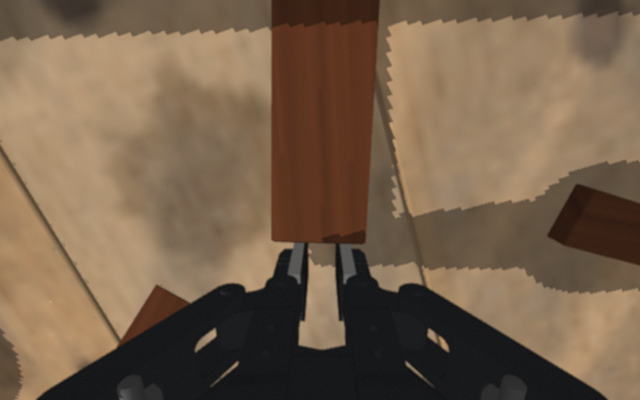

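View pics/top5.png

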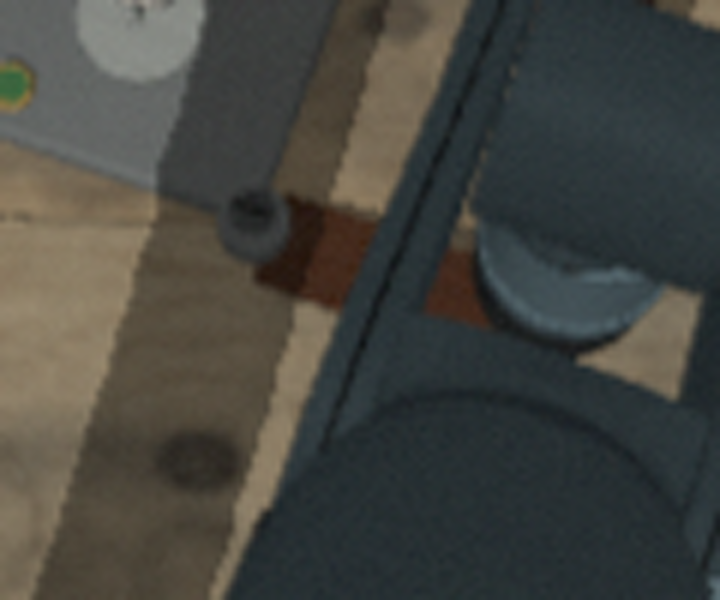

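View pics/side5.png

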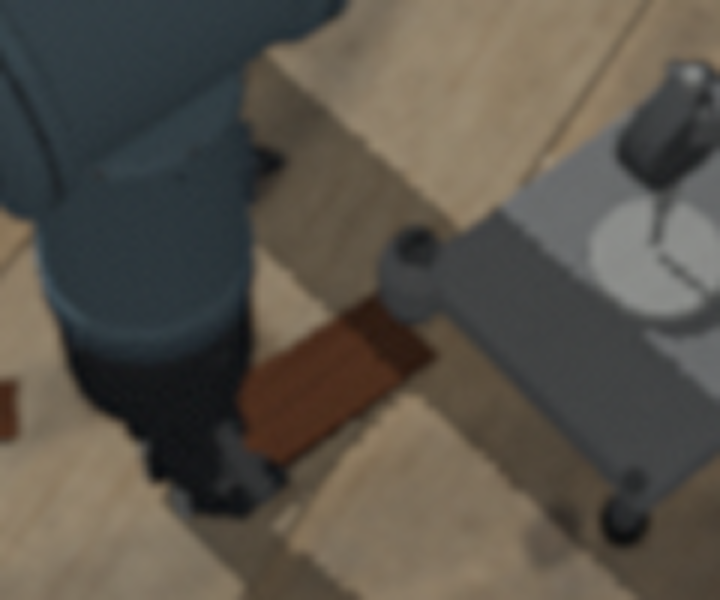

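```bash
python3 - <<'E'
from geo import *
t=imaging.get_image('top');s=imaging.get_image('side'); d=np.load('w5.npy',allow_pickle=True).item()
a=[onz(t,318.5,182.8,2),onz(t,312.6,197.5,2)]; c=[onz(d,272,240,17),onz(d,365,243,17)]
print(np.round(a,1),np.round(c,1), onz(s,270+435/6,150+352/6,2))
geo(np.mean(a,0),np.mean(c,0))
C=np.mean(c,0); h=np.radians(72); geo(C+118*np.array([np.cos(h),np.sin(h),0]),C)
E
```

```text
[[619.1  36.5   2. ]
 [576.5  52.3   2. ]] [[540.8 -56.2  17. ]
 [582.2 -70.9  17. ]] [619.97388906  40.46235145   2.        ]
len 113.9 hd 71.4 fwd 122.7 left 0.8
len 118.0 hd 72.0 fwd 122.7 left -0.4
```

```bash
cat > ft.py <<'E'
from h import *
F=[];P=[]
for i in range(8):
    imaging.get_image('wrist'); s=bot.sense(); F.append(s['ft_force']);P.append(s['position'])
F=np.array(F); y=np.radians(s['ee_rot'][2]); u=np.array([np.cos(y),np.sin(y),0])
print('t',s['t'],'P',np.mean(P,0).round(1),'yaw',s['ee_rot'][2].round(1),'along',(F@u).mean().round(2),'std',(F@u).std().round(2),'F',F.mean(0).round(2))
E
python3 ft.py
python3 -m jog '{"slide":[[2,0,0],[2,0,0],[2,0,0],[2,0,0],[2,0,0],[0,0,0]],"turn":[[0,0,0],[0,0,0],[0,0,0],[0,0,0],[0,0,0],[0,0,0]],"hand":[14,14,14,14,14,14]}'
python3 ft.py
python3 -m jog '{"slide":[[1.5,0,0],[1.5,0,0],[0,0,0]],"turn":[[0,0,0],[0,0,0],[0,0,0]],"hand":[14,14,14]}'
python3 ft.py
python3 -m jog '{"slide":[[1.5,0,0],[1.5,0,0],[0,0,0]],"turn":[[0,0,0],[0,0,0],[0,0,0]],"hand":[14,14,14]}'
python3 ft.py
```

```text
t 8.4333 P [558.8 -77.1   6.3] yaw 72.5 along 0.04 std 0.25 F [ 0.27 -0.04 -0.1 ]
t: 8.93
position: [562.0, -67.0, 6.3]
ee_rot: [-180.0, -0.0, 72.5]
ft_force: [0.4, 1.2, 0.5]
gripper_width: 14.5
t 9.3333 P [561.9 -67.4   6.3] yaw 72.5 along 0.01 std 0.41 F [ 0.15 -0.03 -0.01]
t: 9.58
position: [562.8, -64.4, 6.3]
ee_rot: [-180.0, -0.0, 72.5]
ft_force: [0.2, -0.7, 0.1]
gripper_width: 14.0
t 9.9833 P [562.8 -64.6   6.3] yaw 72.5 along -0.2 std 0.49 F [-0.45 -0.07  0.  ]
t: 10.23
position: [563.7, -61.6, 6.3]
ee_rot: [180.0, -0.0, 72.5]
ft_force: [0.2, -0.1, 0.1]
gripper_width: 14.0
t 10.6333 P [563.7 -61.7   6.3] yaw 72.5 along 0.11 std 0.69 F [-0.05  0.13  0.08]
```

```bash

python3 -m jog '{"slide":[[1.5,0,0],[1.5,0,0],[0,0,0]],"turn":[[0,0,0],[0,0,0],[0,0,0]],"hand":[14,14,14]}' | tail -2
python3 ft.py
python3 -m jog '{"slide":[[1.5,0,0],[1.5,0,0],[0,0,0]],"turn":[[0,0,0],[0,0,0],[0,0,0]],"hand":[14,14,14]}'| tail -2
python3 ft.py
python3 -m jog '{"slide":[[1.5,0,0],[1.5,0,0],[0,0,0]],"turn":[[0,0,0],[0,0,0],[0,0,0]],"hand":[14,14,14]}'| tail -2
python3 ft.py
```

```text
ft_force: [0.7, 0.0, 0.3]
gripper_width: 13.8
t 11.2833 P [564.6 -58.8   6.3] yaw 72.5 along -0.1 std 0.53 F [-0.02 -0.09  0.09]
ft_force: [-0.3, -0.3, -0.3]
gripper_width: 14.1
t 11.9333 P [565.5 -56.    6.3] yaw 72.5 along 0.08 std 0.42 F [-0.04  0.1  -0.09]
ft_force: [-0.3, 0.1, 0.5]
gripper_width: 14.2
t 12.5833 P [566.4 -53.1   6.3] yaw 72.5 along 0.18 std 0.63 F [ 0.16  0.14 -0.11]
```

```bash
python3 lk3.py 6
```

```text
[566.37820526 -53.16667269   6.30913066] [ 1.79999118e+02 -1.16486406e-03  7.25270173e+01] [ 0.52011033  0.21834245 -0.44291174]
```

View pics/w6.png

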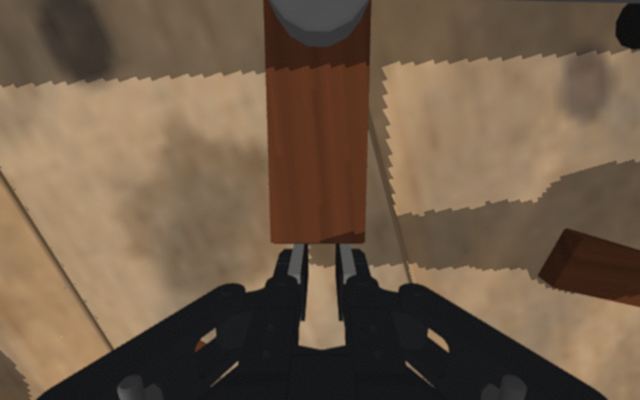

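View pics/side6.png

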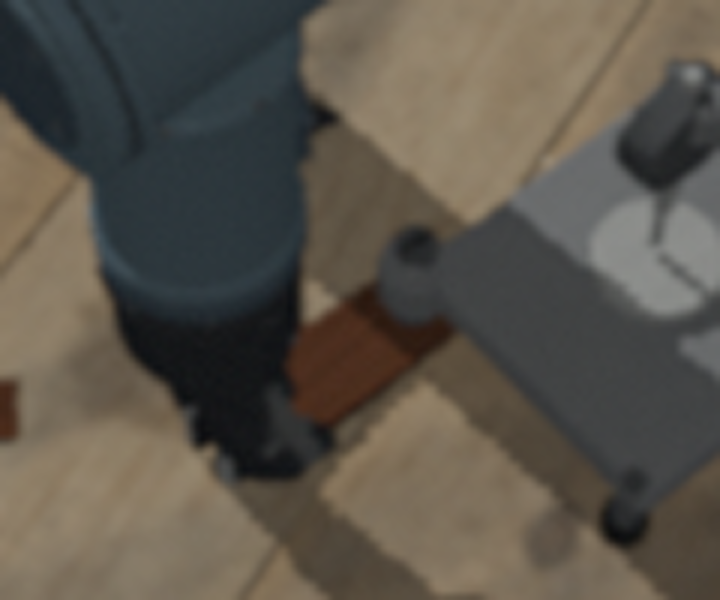

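```bash
cat > tilt.py <<'E'
from h import *
import sys,os
# mean displacement of column/dial patch against reference
out=[]
for c,(x0,y0,x1,y1) in {'side':(366,140,436,200),'top':(262,92,312,150)}.items():
    ims=[cv2.cvtColor(imaging.get_image(c)['color'],cv2.COLOR_RGB2GRAY)[y0:y1,x0:x1].astype(np.float32) for _ in range(3)]
    im=np.mean(ims,0).astype(np.float32); f='ref_'+c+'.npy'
    if not os.path.exists(f): np.save(f,im)
    r=np.load(f); W=np.eye(2,3,dtype=np.float32)
    cc,W=cv2.findTransformECC(r,im,W,cv2.MOTION_TRANSLATION,(3,200,1e-6),None,3)
    out.append((c,W[:,2].round(3).tolist(),round(cc,4)))
print(out); s=bot.sense(); print('t',round(s['t'],2),s['position'].round(1),s['ft_force'].round(2))
E
python3 tilt.py; python3 tilt.py
python3 - <<'E'
from h import *
im=imaging.get_image('side')['color'][140:200,366:436]; j=imaging.get_image('top')['color'][92:150,262:312]
save('pt',np.hstack([cv2.resize(im,(420,360)),cv2.resize(j,(310,360))]))
E
python3 -m jog '{"slide":[[1.5,0,0],[1.5,0,0]],"turn":[[0,0,0],[0,0,0]],"hand":[14,14]}'| tail -2
python3 tilt.py
python3 -m jog '{"slide":[[1.5,0,0],[1.5,0,0]],"turn":[[0,0,0],[0,0,0]],"hand":[14,14]}'| tail -2
python3 tilt.py
```

```text
[('side', [-0.0, -0.0], 1.0), ('top', [0.0, -0.0], 1.0)]
t 13.03 [566.4 -53.2   6.3] [ 0.1  -0.14  0.23]
[('side', [-0.0010000000474974513, 0.0], 1.0), ('top', [0.0020000000949949026, 0.003000000026077032], 0.9999)]
t 13.33 [566.4 -53.2   6.3] [-0.54  0.69  0.18]
ft_force: [-0.6, -1.2, -0.1]
gripper_width: 14.1
[('side', [0.007000000216066837, -0.007000000216066837], 0.9993), ('top', [-0.0010000000474974513, -0.007000000216066837], 0.9992)]
t 13.9 [567.3 -50.3   6.3] [-0.29 -0.36 -0.86]
ft_force: [-1.7, -1.5, -0.3]
gripper_width: 13.7
[('side', [0.009999999776482582, -0.02800000086426735], 0.9987), ('top', [-0.02800000086426735, -0.02800000086426735], 0.9984)]
t 14.37 [568.2 -47.4   6.3] [ 1.24 -0.6  -0.35]
```

View pics/pt.png

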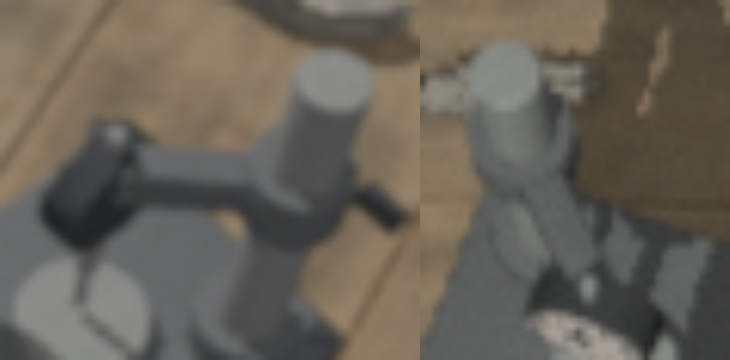

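```bash

python3 -m jog '{"slide":[[1.5,0,0],[1.5,0,0]],"turn":[[0,0,0],[0,0,0]],"hand":[14,14]}'| tail -2
python3 tilt.py; python3 ft.py
```

```text
ft_force: [-0.3, -1.2, 1.0]
gripper_width: 14.0
[('side', [0.05000000074505806, -0.04699999839067459], 0.9978), ('top', [-0.05400000140070915, -0.023000000044703484], 0.9962)]
t 14.83 [569.1 -44.5   6.3] [ 0.01  0.99 -0.12]
t 15.2333 P [569.1 -44.6   6.3] yaw 72.5 along -0.05 std 0.44 F [ 0.07 -0.08  0.  ]
```

```bash
cat > diff.py <<'E'
from h import *
import sys
O=[]
for c,(x0,y0,x1,y1) in {'side':(366,140,436,200),'top':(262,92,312,150)}.items():
    im=np.mean([cv2.cvtColor(imaging.get_image(c)['color'],cv2.COLOR_RGB2GRAY)[y0:y1,x0:x1].astype(np.float32) for _ in range(3)],0)
    r=np.load('ref_'+c+'.npy'); O.append(cv2.resize(np.clip(128+8*(im-r),0,255).astype(np.uint8),(370,360),interpolation=0))
cv2.imwrite('pics/'+sys.argv[1]+'.png',np.hstack(O))
E
python3 diff.py d1
```

```text
(no output)
```

View pics/d1.png

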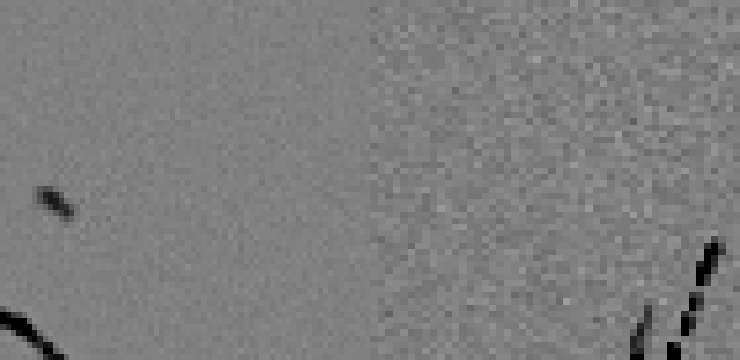

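```bash
sed -i "s/W=np.eye/n=28 if c=='side' else 36; r=r[:n].copy(); im=im[:n].copy(); W=np.eye/; s/round(cc,4)/round(cc,4),float(np.abs(im-r).max())/" tilt.py
python3 tilt.py
python3 -m jog '{"slide":[[1.5,0,0],[1.5,0,0]],"turn":[[0,0,0],[0,0,0]],"hand":[14,14]}'| tail -2
python3 tilt.py; python3 ft.py
python3 -m jog '{"slide":[[1,0,0],[1,0,0]],"turn":[[0,0,0],[0,0,0]],"hand":[14,14]}'| tail -2
python3 tilt.py; python3 ft.py
```

```text
[('side', [-0.0010000000474974513, -0.0020000000949949026], 1.0, 1.3333358764648438), ('top', [-0.006000000052154064, -0.003000000026077032], 0.9999, 4.0)]
t 15.83 [569.1 -44.6   6.3] [ 0.09 -0.48  0.16]
ft_force: [-0.1, -0.0, 0.8]
gripper_width: 13.6
[('side', [-0.0, 0.0010000000474974513], 1.0, 1.6666717529296875), ('top', [0.0010000000474974513, -0.0020000000949949026], 0.9998, 4.333335876464844)]
t 16.3 [570.  -41.7   6.3] [-0.56 -0.53  0.25]
t 16.7 P [570.  -41.7   6.3] yaw 72.5 along -0.04 std 0.27 F [ 0.38 -0.16  0.12]
ft_force: [1.0, -0.5, 0.7]
gripper_width: 13.9
[('side', [0.004000000189989805, 0.004000000189989805], 1.0, 1.3333358764648438), ('top', [0.00800000037997961, 0.0010000000474974513], 0.9998, 3.3333358764648438)]
t 17.17 [570.6 -39.7   6.3] [ 0.7   0.41 -0.35]
t 17.5667 P [570.6 -39.8   6.3] yaw 72.5 along 0.07 std 0.35 F [-0.08  0.1  -0.03]
```

```bash

python3 -m jog '{"slide":[[1,0,0],[1,0,0]],"turn":[[0,0,0],[0,0,0]],"hand":[14,14]}'| tail -2
python3 tilt.py; python3 ft.py
python3 -m jog '{"slide":[[1,0,0],[1,0,0]],"turn":[[0,0,0],[0,0,0]],"hand":[14,14]}'| tail -2
python3 tilt.py; python3 ft.py
python3 -m jog '{"slide":[[1,0,0],[1,0,0]],"turn":[[0,0,0],[0,0,0]],"hand":[14,14]}'| tail -2
python3 tilt.py; python3 ft.py
```

```text
ft_force: [-0.1, -0.5, -0.5]
gripper_width: 14.1
[('side', [0.003000000026077032, -0.0], 1.0, 1.3333358764648438), ('top', [0.009999999776482582, 0.004999999888241291], 0.9999, 4.0)]
t 18.03 [571.2 -37.8   6.3] [ 0.23  1.09 -0.69]
t 18.4333 P [571.2 -37.9   6.3] yaw 72.5 along -0.06 std 0.42 F [ 0.1  -0.09  0.03]
ft_force: [-0.5, -0.3, 0.1]
gripper_width: 13.4
[('side', [0.004999999888241291, 0.0010000000474974513], 1.0, 1.3333358764648438), ('top', [0.0020000000949949026, -0.009999999776482582], 0.9999, 4.0)]
t 18.9 [571.8 -35.9   6.3] [0.94 0.07 0.89]
t 19.3 P [571.8 -36.    6.3] yaw 72.5 along -0.23 std 0.34 F [ 0.14 -0.29  0.14]
ft_force: [-1.0, -0.8, -0.9]
gripper_width: 14.2
[('side', [0.0020000000949949026, 0.004999999888241291], 1.0, 1.3333358764648438), ('top', [-0.0010000000474974513, -0.0], 0.9999, 4.0)]
t 19.77 [572.4 -34.    6.3] [-0.05  0.04 -0.37]
t 20.1667 P [572.4 -34.1   6.3] yaw 72.5 along 0.04 std 0.66 F [-0.16  0.1  -0.3 ]
```

```bash
python3 lk3.py 7
python3 -m jog '{"slide":[[1,0,0],[1,0,0]],"turn":[[0,0,0],[0,0,0]],"hand":[14,14]}'| tail -2
python3 tilt.py; python3 ft.py
```

```text
[572.37277753 -34.08759019   6.28622198] [-1.79996973e+02 -8.45207447e-04  7.25253600e+01] [-0.42922611 -0.12526721 -0.07334106]
ft_force: [-1.5, -4.0, -0.5]
gripper_width: 13.8
[('side', [0.014999999664723873, 0.008999999612569809], 0.9999, 9.666664123535156), ('top', [0.00800000037997961, -0.01600000075995922], 0.9998, 6.0)]
t 20.78 [572.9 -32.5   6.3] [-0.78 -2.94  0.57]
t 21.1833 P [572.9 -32.4   6.3] yaw 72.5 along -4.57 std 0.36 F [-1.19 -4.42  0.16]
```

View pics/w7.png

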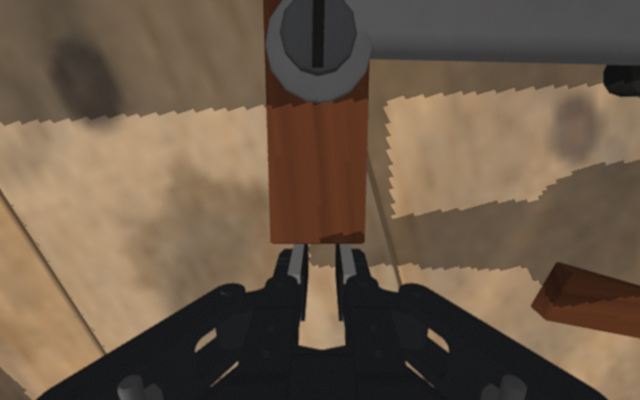

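```bash
python3 diff.py d2; python3 tilt.py
python3 -m jog '{"slide":[[-1,0,0],[-2,0,0],[-5,0,0],[-10,0,0],[-20,0,0],[0,0,0]],"turn":[[0,0,0],[0,0,0],[0,0,0],[0,0,0],[0,0,0],[0,0,0]],"hand":[14,14,14,14,14,14]}'
python3 tilt.py; python3 lk3.py 8; python3 diff.py d3
```

```text
[('side', [0.020999999716877937, 0.004000000189989805], 0.9999, 7.0), ('top', [-0.007000000216066837, -0.012000000104308128], 0.9998, 5.0)]
t 21.78 [573.  -32.3   6.3] [-1.22 -5.08  0.49]
t: 22.28
position: [560.9, -71.0, 6.3]
ee_rot: [180.0, 0.0, 72.5]
ft_force: [-0.6, -1.1, 0.9]
gripper_width: 13.8
[('side', [0.01600000075995922, 0.004999999888241291], 0.9999, 8.0), ('top', [0.003000000026077032, -0.012000000104308128], 0.9998, 5.333335876464844)]
t 22.58 [561.6 -68.    6.3] [ 0.16 -0.26  0.25]
[561.64881398 -67.94272601   6.30528248] [-1.79998233e+02 -1.10387058e-02  7.25537755e+01] [-0.50555134 -0.01207105 -0.34353995]
```

View pics/w8.png

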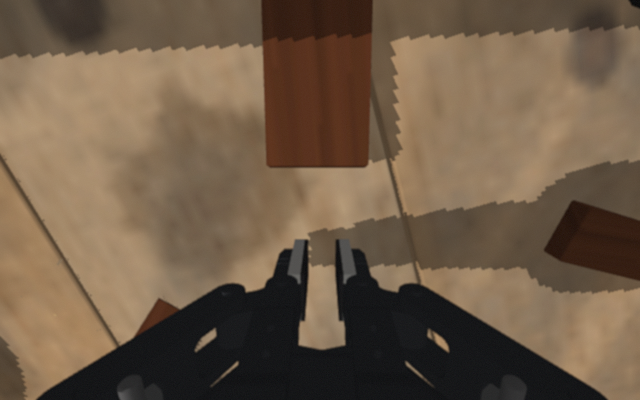

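View pics/d3.png

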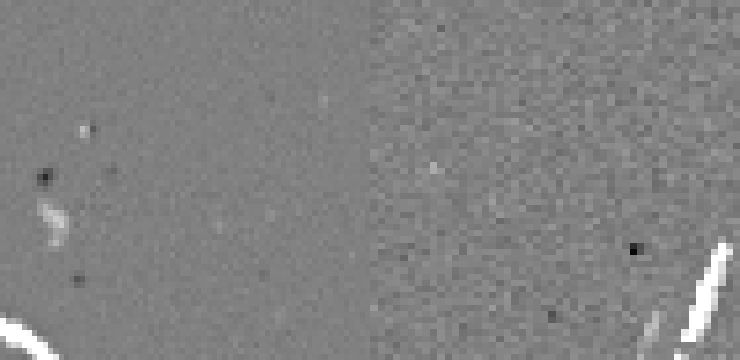

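View pics/d2.png

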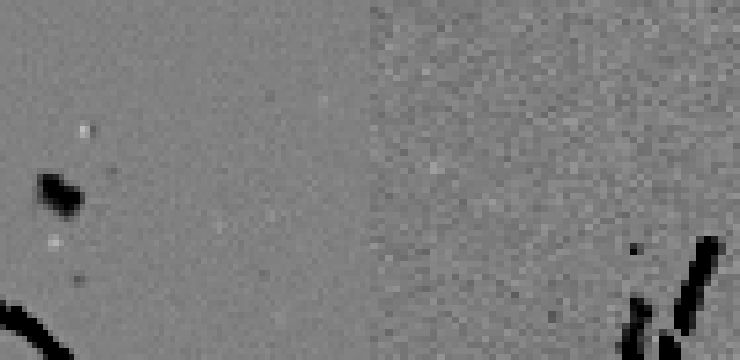

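```bash

python3 -m jog '{"slide":[[15,0,0],[12,0,0],[6,0,0],[2,0,0],[1,0,0],[0,0,0]],"turn":[[0,0,0],[0,0,0],[0,0,0],[0,0,0],[0,0,0],[0,0,0]],"hand":[14,14,14,14,14,14]}'
python3 ft.py
python3 -m jog '{"slide":[[1,0,0],[1,0,0],[0,0,0]],"turn":[[0,0,0],[0,0,0],[0,0,0]],"hand":[14,14,14]}'
python3 ft.py; python3 tilt.py
```

```text
t: 23.53
position: [572.4, -33.9, 6.3]
ee_rot: [-180.0, 0.0, 72.6]
ft_force: [0.3, -0.8, -1.3]
gripper_width: 14.2
t 23.9333 P [572.3 -34.4   6.3] yaw 72.5 along 0.06 std 0.36 F [ 0.06  0.05 -0.12]
t: 24.18
position: [573.0, -32.3, 6.3]
ee_rot: [-180.0, 0.0, 72.5]
ft_force: [-0.4, -0.4, -0.0]
gripper_width: 14.5
t 24.5833 P [573.  -32.3   6.3] yaw 72.5 along -1.25 std 0.42 F [-0.4  -1.19  0.1 ]
[('side', [0.01600000075995922, 0.006000000052154064], 0.9999, 8.0), ('top', [0.014999999664723873, -0.012000000104308128], 0.9998, 4.333335876464844)]
t 24.88 [573.  -32.3   6.3] [-0.9  -2.08  0.43]
```

```bash

python3 -m jog '{"slide":[[0.5,0,0],[0.5,0,0],[0,0,0]],"turn":[[0,0,0],[0,0,0],[0,0,0]],"hand":[14,14,14]}'
python3 ft.py; python3 tilt.py
```

```text
t: 25.13
position: [573.1, -32.0, 6.3]
ee_rot: [-180.0, 0.1, 72.5]
ft_force: [-1.9, -5.8, 0.3]
gripper_width: 14.0
t 25.5333 P [573.1 -32.    6.3] yaw 72.5 along -5.81 std 0.36 F [-1.72 -5.55  0.3 ]
[('side', [0.017000000923871994, 0.007000000216066837], 0.9999, 7.666664123535156), ('top', [-0.00800000037997961, 0.003000000026077032], 0.9998, 9.0)]
t 25.83 [573.1 -32.    6.3] [-2.24 -4.93  0.81]
```

```bash

python3 -m jog '{"slide":[[0.5,0,0],[0.5,0,0],[0,0,0]],"turn":[[0,0,0],[0,0,0],[0,0,0]],"hand":[14,14,14]}'
python3 ft.py; python3 tilt.py
```

```text
t: 26.08
position: [573.2, -31.6, 6.3]
ee_rot: [-180.0, 0.1, 72.5]
ft_force: [-2.9, -7.6, 0.7]
gripper_width: 14.0
t 26.4833 P [573.3 -31.6   6.3] yaw 72.5 along -7.67 std 0.61 F [-2.37 -7.3   0.81]
[('side', [0.017999999225139618, 0.007000000216066837], 0.9999, 7.333335876464844), ('top', [-0.014999999664723873, -0.004000000189989805], 0.9998, 9.0)]
t 26.78 [573.3 -31.6   6.4] [-2.84 -7.73  0.34]
```

```bash

python3 -m jog '{"slide":[[-1,0,0],[-1,0,0],[-3,0,0],[-8,0,0],[-15,0,0],[-25,0,0],[-20,0,0],[0,0,-30],[0,0,-35],[0,0,-35]],"turn":[[0,0,0],[0,0,0],[0,0,0],[0,0,0],[0,0,0],[0,0,0],[0,0,0],[0,0,0],[0,0,0],[0,0,0]],"hand":[14,14,14,14,14,14,14,14,14,14]}'
python3 tilt.py; python3 ft.py; python3 lk3.py 9
```

```text
t: 27.62
position: [550.5, -100.4, 106.6]
ee_rot: [-179.8, -0.0, 72.4]
ft_force: [0.6, 0.4, -0.1]
gripper_width: 14.0
[('side', [0.019999999552965164, 0.006000000052154064], 0.9999, 6.333335876464844), ('top', [-0.017000000923871994, -0.003000000026077032], 0.9998, 8.0)]
t 27.92 [550.7 -99.7 105.3] [ 0.04  0.48 -0.5 ]
t 28.3167 P [550.9 -99.6 105.2] yaw 72.5 along 0.09 std 0.37 F [ 0.16  0.05 -0.04]
[551.53310926 -99.83209389 105.93464419] [-1.79962051e+02 -3.87260167e-03  7.25299086e+01] [-0.41173813 -0.42400408 -0.29813552]
```

View pics/w9.png

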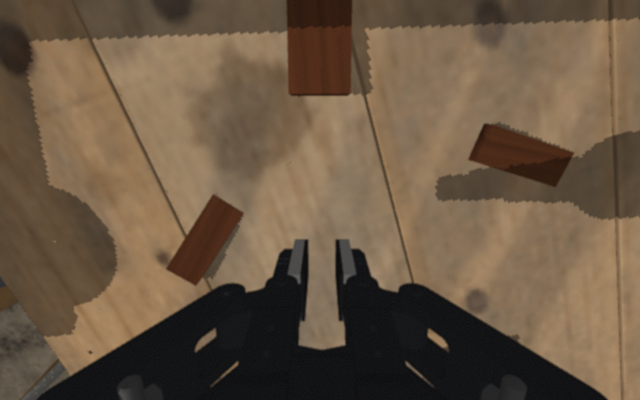

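View pics/side9.png

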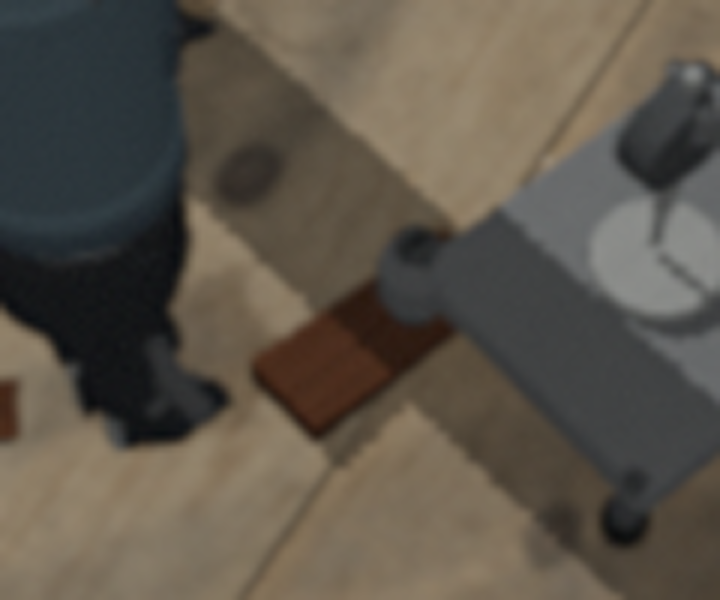

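The wedge is under the pad, centred on the foot, and the hand is clear. I'm handing in.

```bash
python3 -c "
from workcell import bot
print(bot.sign_off())"
```

```text
the job is handed in; nothing more can be done
None
```

I pushed the 120 x 46 mm wedge from its thick end with the fingertips, turned it about 12° on the way, and ran it straight under the levelling foot's pad. I then backed the hand off and handed the job in at about 28 s; it gives no verdict.

- **Load:** the push force stayed near zero until the pad was about 18 mm past the wedge's middle, towards the thin end, then rose to about 4.6 N. I backed off, and on coming back I met the wedge where I had left it. I pressed it home to about 7.7 N. I judge the load on the wedge from that push force; the contact force itself can't be read.
- **Level:** the top of the stand's column and arm moved only about 0.02 pixels in the side and top views. That small shift stayed after I let go, so the stand is not visibly tipped or moved.
- **Alignment:** after the last steering, the pad was within about 1 mm of the wedge's centreline. The last pictures still show it centred.
- **Hand clear:** the hand is about 100 mm above the bench, with wrist force near zero.
- **Bystanders:** I never went near the tape roll, offcut or screwdriver, but I did not re-measure them at the end.
- **Measurement mismatch:** the wedge measured 2 to 3% short in the camera images (117.7 mm instead of 120). I used the given size for its position.

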